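Empty the steriliser tray and hold the forceps at the gauge gap

ROBOT

A 6-joint arm with a two-finger parallel gripper is mounted at the origin on the work surface. World frame = base frame: x ahead of the robot, y to its left, z up, the work surface at z = 0. Lengths are in m, angles in rad, forces in N, time in s.
With the tool pointing down it reaches from about 0.3 to 0.75 m from the base axis. Payload 8.5 kg.
Tool frame: the origin (TCP) lies on the centre line of the jaws, within the pads' length; the fingertips stand 22 mm ahead of it and the grasp point (between the pads) lies 3 mm ahead of it (tips_ahead is the distance from the TCP to the fingertips, in m); z points along the fingers, y is the direction in which the jaws open and shut (so a half turn about z gives the same grasp; the last joint's range is limited). The gripper opens to 85 mm and grips with 20 to 120 N. Pads are 22 mm wide; open, the fingers measure 114 mm over their backs; the gripper's body (76 mm by 85 mm) begins 54 mm behind the grasp point. The pads swing forward as they close: fully open they stand 13 mm farther back than shut.
Start: joints at [-1.464, 0.381, 1.297, -0, 1.464, -0.215], TCP at [0.174, -0.522, 0.253] pointing down, gripper open.
Joint ranges: [-3.11, 3.11], [-0.89, 2.33], [0.22, 2.48], [-1.42, 4.56], [0.17, 2.85], [-2.88, 2.88]. Speed limits (rad/s): [2.39, 2.39, 3.14, 3.14, 3.14, 3.14].

INTERFACE

Orientations are given as a unit quaternion [x, y, z, w].
In Python, from bench import get_state, camera, sign_off, spot_in, trace, tips_ahead gives the robot as it stands.
- The arm moves only by the shell command python3 -m inch 'ROWS' [FORCE]. ROWS is JSON, a list of rows, each an object with "xyz": the shift along the tool's x, y, z in m, a list of three; "angular": the turn, a rotation vector about the tool's x, y, z in degrees, a list of three; "fingers": the opening, from -1 (shut) to 1 (fully open). A call has 1 to 5 rows; each row is the pose to reach, as a shift and turn from the pose measured when the call began, along the tool's axes at that moment; what a row does not reach only later rows make up. A row lasts 1/12 s, in which the tool goes at most 41.7 mm and 7.16 degrees, less where a joint would pass 70% of its speed; a pose out of reach is approached as far as the arm can. A call with a gripper value outside its range is refused whole. The fingers move at their own pace and stop on an object; FORCE is the grip in N (left out, the last holds). Time passes only in rows, so rows that repeat a pose let the fingers close. It gives the time, the measured TCP pose, the force and the opening at its end, in the units of the state.
- get_state(): the state, without advancing time (a new reading comes with each control period).
- camera(name): name is "scene" or "side" or "wrist"; returns a dict with "frame" (400x640x3 uint8, blue, green, red), "depth" (400x640 float32, m along the optical axis (not along the pixel's ray), 0 where there is no reading), "fx", "fy", "cx", "cy" (pixels), "xyz" and "rotation" of the camera in the world. Camera axes: x right, y down, z forward; pixel columns grow to the right and rows downward; lengths in m; the calibration is good to about 2 mm. A picture is of the moment at which its call begins.
- sign_off(): hands the job in, once; it reports no verdict.
Trained networks look in the newest picture that a camera, given by its name, has taken for a name from the list of things; names that differ only in an ending like _2 or _b are one class to them, and where a whole thing is asked for, a point or a joint stands for the part that bears it (a point fixed in the world has none). Each returns a list of dicts, best first, with "p" (0 to 1); they miss things now and then, are a little off and sometimes report something else, mostly with a low value. They report only what shows in the picture. A call takes as long as a camera call. They do not tell look-alikes from the thing itself.
- spot_in(camera, label): "position" ([column, row] in pixels, amid what is visible of it).
- trace(camera, label): "mask" (400x640 bool, what is visible of it) and "position" ([column, row] in pixels, amid what is visible of it).
The state is a dict: "clock": time; "joints": joint angles; "dq": joint speeds; "effort": joint torques, N m; "ee_pos": TCP position; "eef_rot": TCP orientation; "force": force on the tool from outside, world axes, zero at the start; "moment": the same for the moment, N m; "width": finger opening in m.
Only numpy, scipy, OpenCV 4.12 (cv2) and the standard library are available. Lean on these libraries where they do the work, as an engineer would, in place of code of your own. Each camera call takes 0.05 s, during which the arm holds its last target.

TASK

Empty the steriliser's catch tray: first set the small sealed case upright on the floor of the yellow tote, then pick up the long spring forceps, carry them to the gap gauge, and, with the forceps level and in line with the green stripes, squeeze them so that each tip is just above (not touching) its own green stripe. Hold that gap steady for about two seconds and finish while still holding it there: do not put the forceps down or let go. Leave everything else on the bench where it stands.

Things in the scene. Friction and masses are not known exactly. Their poses are not given: they have to be found in the camera images.
- tray: bench steriliser with its catch tray, fixed. Dark steel tray: open box 300 (x) x 260 (y) x 22 high, walls and floor 5 thick. Origin: under the tray's centre at table height. The white machine, 215 high, stands on the tray's +y side, its face 210 from the origin; a sloping steel chute at most 57 high fills the space between
- case: small sealed instrument case, box 88 (x) x 52 (y) x 45 high, maroon below and white above, about 140 g, lying in the tray. Origin: centre of its underside. z up, x along its length
- forceps: long spring forceps, 194 long, 80 g, lying flat in the tray beside the case, opening sideways. Origin: under the middle of the two blue grip pads, level with their lower edges; x points to the tips, y to the left arm, z up. Steel end block x = -114 to -80, 18 wide, 26 high. Steel arms, 9 high, hinged 85 behind the origin, swing equally and mirror-wise
- grip (a point): point midway between the blue grip pads, 13 above the forceps' origin, same axes. Pads: 32 long in x, 26 high, squeezed along y. Width over them 40 free, 30 when the tip gap is 20 (faces then parallel): tips close 1.9 per 1 at the pads. Sprung: pads resist with 1.6 N at first touch, 6.5 N at 20 gap, 10 N nearly shut
- tip_left (a point): centre of the end of the left (+y) orange forceps tip, 80 ahead of the forceps' origin and 13 above it. Centre-to-centre tip gap is 40 when free, about 4 at the stop
- tip_right (a point): centre of the end of the right (-y) orange forceps tip, mirror image of the left one
- tote: yellow open tote, fixed, 200 (x) x 170 (y) x 45 high, walls and floor 5 thick. Origin: centre of its underside at table height
- gauge: gap gauge, fixed: white block 75 (x) x 90 (y) x 30 high on a dark foot 95 x 110 x 6. Origin: centre of its underside at table height. On its top two green stripes 60 long run along its x, each 8 wide, from 6 to 14 to either side of its centre line (their middles are 20 apart), edged with black lines; pale red fields lie outside them
- gauge_top (a point): centre of the gauge's top face, 30 above the table, same axes as the gauge; z up
- amber_bottle: bystander: amber bottle, 64 across, 150 high; origin under its centre
- white_jar: bystander: white jar, 56 across, 85 high; origin under its centre
- tape_roll: bystander: roll of red tape lying flat, 54 across, 20 high; origin under its centre
- marker: bystander: grey and green marker pen lying along its x, 125 long, 16 thick; origin under its middle
- tip_box: bystander: maroon pipette-tip box with clear lid, 120 x 80 x 75 high; origin under its centre
- beaker: bystander: white plastic cup, 76 across, 90 high; origin under its centre
Not all that is in view belongs to the job. Leave any turquoise look-alike of the gauge alone.

How it is judged:
On the way, in this order (a step that is already met when the one before it is completed fails the run):
1. the case stands upright on the tote's floor, let go (x of case in the frame of tote between -0.075 and 0.075 m and y of case in the frame of tote between -0.065 and 0.065 m and z of case in the frame of tote below 0.012 m and angle between case's own z axis and vertical below 0.15 rad and contact force between case and the fingers below 0.05 N and linear speed of case below 0.03 m/s), for 0.2 s.
2. the forceps are lifted out of the tray in the gripper (z of forceps in the frame of tray above 0.03 m and contact force between forceps and the fingers above 1 N and contact force between forceps and tray below 0.05 N), for 0.2 s.
3. both tips are held over their green stripes for 1.5 s (x of tip_left in the frame of gauge_top between -0.035 and 0.035 m and z of tip_left in the frame of gauge_top between 0.003 and 0.035 m and x of tip_right in the frame of gauge_top between -0.035 and 0.035 m and z of tip_right in the frame of gauge_top between 0.003 and 0.035 m and ((y of tip_left in the frame of gauge_top between 0.006 and 0.014 m and y of tip_right in the frame of gauge_top between -0.014 and -0.006 m) or (y of tip_left in the frame of gauge_top between -0.014 and -0.006 m and y of tip_right in the frame of gauge_top between 0.006 and 0.014 m)) and angle between the x axis of forceps and the x axis of gauge, either way round below 0.3 rad and angle between forceps's own z axis and vertical below 0.3 rad and contact force between forceps and the fingers above 1 N and contact force between forceps and gauge below 0.05 N and contact force between forceps and tray below 0.05 N and contact force between forceps and tote below 0.05 N and height (world z) of forceps above 0.008 m), for 1.5 s.
At the end, for the whole second after the job is handed in: Forceps held by the gripper alone (over 1 N), level and in line with the stripes within 0.3 rad, at rest, each tip centre over its own green stripe (6 to 14 mm off the centre line, 3 to 35 mm above the gauge); case upright on the tote floor, let go; bystanders moved under 30 mm (all of step 1 and all of step 3 and linear speed of forceps below 0.02 m/s); the arm keeps its last pose, push and grip.
It fails at once if a bystander is moved 30 mm or more or knocked over (distance of any of amber_bottle, white_jar, tape_roll, marker, tip_box, beaker from where it was at the start of the episode above 0.03 m or angle between any of amber_bottle, white_jar, tape_roll, tip_box, beaker's own z axis and vertical above 0.5 rad).
It fails at once if the forceps are pressed hard on the gauge (contact force between forceps and gauge above 8 N).
It also fails if it takes over 64 s, if anything falls off the work surface, if the arm or the gripper's body presses on something with over 40 N, if the wrist force passes 120 N, or if a joint passes its speed limit or range.

## Working session

There is one attempt and no reset: what is moved stays moved. The work goes in short steps, Python scripts to look and compute and a shell command to move; the robot and the scene stay as the last step left them, time stands still between calls to the robot, and variables do not carry over. Pictures are saved under pics/ and viewed, and the job is handed in when it is done.

```bash
mkdir -p pics; ls; python3 - <<'E'
from bench import *
import cv2
s=get_state(); print(s)
print(tips_ahead)
for n in ["scene","side","wrist"]:
    c=camera(n); cv2.imwrite(f"pics/a_{n}.png",c["frame"]); print(n,c["xyz"],c["rotation"],c["fx"],c["cx"],c["cy"])
E
```

```text
pics
{'clock': 0.0, 'joints': array([-1.46430897e+00,  3.81185864e-01,  1.29825488e+00,  1.58968309e-05,
        1.46360010e+00, -2.15327977e-01]), 'dq': array([ 4.39570186e-04, -1.07613351e-05,  1.02286781e-03,  1.98656246e-04,
       -2.98438478e-03, -1.27845700e-03]), 'effort': array([ 2.77040181e-04, -4.48463774e+01, -2.31273347e+01, -2.62566582e-04,
        4.76462650e-03,  2.35990598e-05]), 'ee_pos': array([ 0.17391755, -0.52150398,  0.25271918]), 'eef_rot': array([ 9.87082147e-01,  1.60213330e-01,  4.72764461e-05, -7.22592214e-04]), 'force': array([-0.20292979, -0.07466585, -0.54663194]), 'moment': array([-0.00552424,  0.02847772,  0.04418694]), 'width': 0.0854661876062756}
0.022
scene [ 1.40535063 -0.45692166  1.05291884] [ 0.78704817  0.47712376 -0.20114223 -0.33533551] 444.21556690040296 325.870661026439 199.13229190293788
side [0.26131256 0.71066688 0.72558122] [-0.14021166  0.9030089  -0.40061218  0.06652436] 414.01834930987826 320.0623022667504 199.65578649194734
wrist [ 0.25188886 -0.49545887  0.37351954] [ 0.80063102 -0.57644451 -0.0957367   0.1324242 ] 343.26228028915506 323.5070089532787 199.87823330384956
```

View pics/a_scene.png

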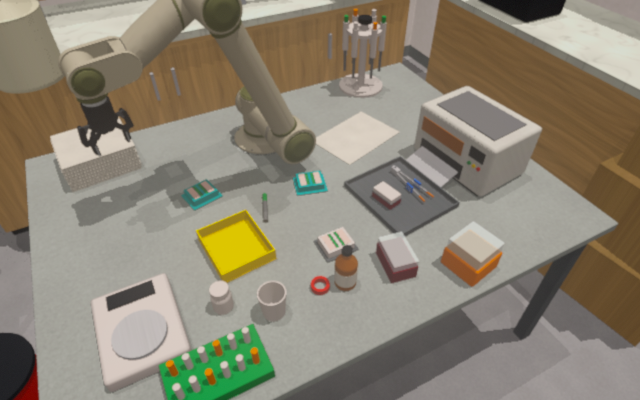

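View pics/a_side.png

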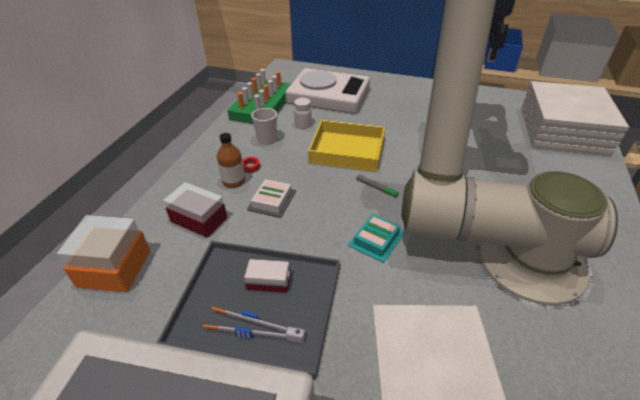

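View pics/a_wrist.png

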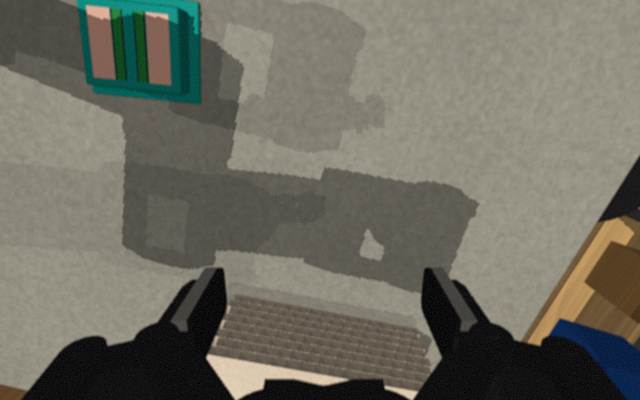

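The scene view shows the tray at (400,193) with the case at (387,193) and the forceps at (412,183). The tote is at (235,243). The white gauge is at (336,243), and there are turquoise look-alikes at (201,193) and (310,181). Next I'll measure positions.

```bash
cat > h.py <<'E'
from bench import *
import numpy as np, cv2
from scipy.spatial.transform import Rotation as R
def cloud(c):
    v,u=np.mgrid[0:400,0:640]
    z=c["depth"]
    p=np.stack([(u-c["cx"])/c["fx"]*z,(v-c["cy"])/c["fy"]*z,z],-1)
    return p@R.from_quat(c["rotation"]).as_matrix().T+c["xyz"]
def proj(c,P):
    q=(np.atleast_2d(P)-c["xyz"])@R.from_quat(c["rotation"]).as_matrix()
    return np.stack([q[:,0]/q[:,2]*c["fx"]+c["cx"],q[:,1]/q[:,2]*c["fy"]+c["cy"]],-1)
E
python3 - <<'E'
from h import *
np.set_printoptions(precision=4,suppress=True)
for n in ["scene","side"]:
    c=camera(n); W=cloud(c)
    for l in ["tray","case","forceps","tote","gauge","amber_bottle","white_jar","tape_roll","marker","tip_box","beaker","tip_left","tip_right","grip"]:
        for d in trace(n,l)[:3]:
            m=d["mask"]&(c["depth"]>0); 
            if m.sum()<5: print(n,l,d["p"],d["position"],m.sum());continue
            P=W[m]; top=np.percentile(P[:,2],95)
            Q=P[P[:,2]>top-0.008]
            r=cv2.minAreaRect((Q[:,:2]*1000).astype(np.float32))
            print(n,l,round(d["p"],2),np.array(d["position"]).round(),m.sum(),"med",np.median(P,0),"top",top.round(3),"rect",np.array(r[0]).round(1),np.array(r[1]).round(1),round(r[2],1))
    for y in (0,): pass
E
```

```text
scene tray 0.95 [448. 159.] 13944 med [0.5618 0.4947 0.0921] top 0.213 rect [506.1 606.8] [334.  237.9] 6.6
scene case 0.95 [385. 195.] 516 med [0.5512 0.2193 0.0413] top 0.049 rect [539.7 228. ] [85.5 52.7] 13.3
scene forceps 0.86 [406. 181.] 316 med [0.516  0.3415 0.0166] top 0.029 rect [490.8 342.8] [ 45.6 136.4] 88.2
scene tote 0.85 [235. 245.] 3475 med [ 0.5017 -0.2927  0.0048] top 0.042 rect [ 534.3 -295.7] [260.4 180.3] 4.7
scene tote 0.49 [399. 257.] 1531 med [0.8017 0.0911 0.0701] top 0.075 rect [781.  103.4] [ 79.4 121. ] 80.2
scene gauge 0.98 [310. 187.] 658 med [0.3647 0.0277 0.0248] top 0.031 rect [349.1  34.1] [89.9 81. ] 73.7
scene gauge 0.88 [201. 195.] 697 med [ 0.2481 -0.3242  0.0251] top 0.03 rect [ 229.  -320.2] [80.5 89.1] 11.9
scene gauge 0.75 [264. 206.] 154 med [ 0.3869 -0.1511  0.0116] top 0.016 rect [ 386.5 -150.4] [ 15.5 126.5] 70.2
scene amber_bottle 0.59 [346. 272.] 818 med [ 0.7844 -0.0694  0.089 ] top 0.147 rect [770.  -59.3] [27.6 27.2] 14.0
scene white_jar 0.79 [223. 296.] 637 med [ 0.7002 -0.3927  0.06  ] top 0.085 rect [ 684.8 -391.9] [48.9 49.2] 47
[... 1828 characters left out ...]
085 rect [ 678.2 -385.4] [49.1 48.8] 51.7
side tape_roll 0.49 [255. 160.] 228 med [ 0.7428 -0.1246  0.0137] top 0.021 rect [ 742.2 -125.3] [46.3 50.6] 20.2
side tip_box 0.8 [196. 210.] 2288 med [0.7602 0.1307 0.0672] top 0.076 rect [776.9 109.5] [ 78.4 117.7] 80.0
side beaker 0.77 [267. 123.] 758 med [ 0.752  -0.2511  0.0629] top 0.089 rect [ 757.8 -271.5] [72.6 76.6] 46.9
side tip_left 0.81 [242. 333.] 313 med [0.5261 0.3663 0.0203] top 0.031 rect [518.4 362.9] [119.9   8.8] 10.5
side tip_right 0.59 [255. 320.] 448 med [0.5208 0.3343 0.0195] top 0.03 rect [521.5 333.5] [ 11.4 141.8] 88.5
side grip 0.93 [256. 329.] 885 med [0.5148 0.3461 0.0217] top 0.031 rect [498.6 346.7] [162.   41.9] 4.1
```

```bash
python3 - <<'E'
from h import *
c=camera("side"); f=c["frame"][230:400,150:350]; cv2.imwrite("pics/b1.png",cv2.resize(f,None,fx=3.5,fy=3.4,interpolation=cv2.INTER_CUBIC))
c=camera("scene"); f=c["frame"][150:290,290:470]; cv2.imwrite("pics/b2.png",cv2.resize(f,None,fx=4,fy=4,interpolation=cv2.INTER_CUBIC))
E
```

```text
(no output)
```

View pics/b1.png

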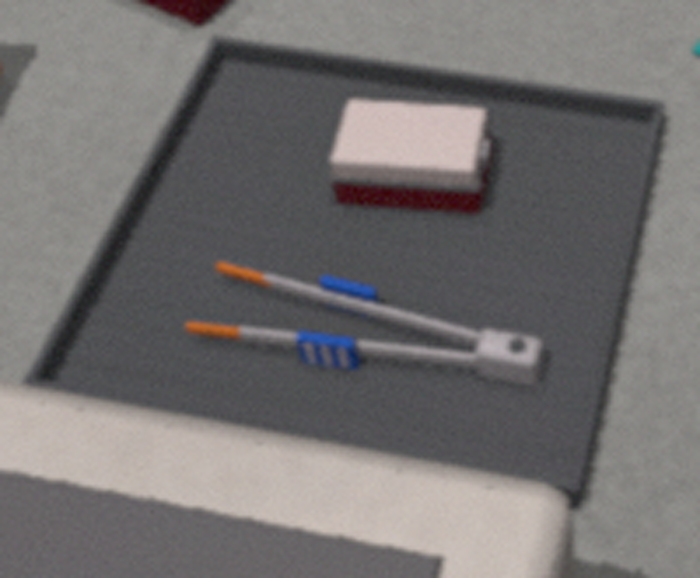

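View pics/b2.png

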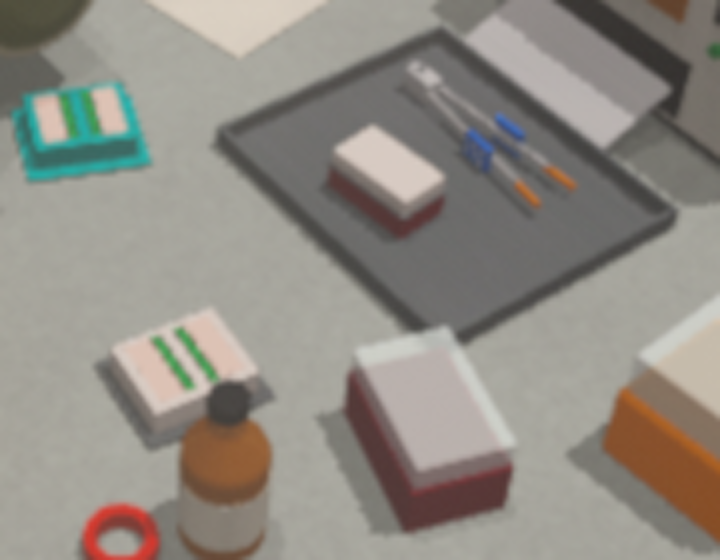

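The side crop at (250,330) shows the forceps with their tips toward +x and the block at about (295,335). The case is at (268,275). The scene crop shows that the white gauge, with its green stripes along x, is the real one; the turquoise ones are decoys.

I'll write a helper that works out tool-axis shifts, then move.

```bash
cat >> h.py <<'E'
np.set_printoptions(precision=4,suppress=True)
def delta(x,y,z,yaw):
    s=get_state(); M=R.from_quat(s["eef_rot"])
    c,n=np.cos(np.radians(yaw)),np.sin(np.radians(yaw))
    T=R.from_matrix(np.array([[c,n,0],[n,-c,0],[0,0,-1.]]))
    print("t",round(s["clock"],2),"pos",s["ee_pos"],"yaw",np.degrees(np.arctan2(M.as_matrix()[1,0],M.as_matrix()[0,0])).round(2),"q6",s["joints"][5].round(2),"w",round(s["width"],4),"F",s["force"].round(1))
    print("  xyz",M.inv().apply(np.array([x,y,z])-s["ee_pos"]).round(4),"ang",(M.inv()*T).as_rotvec(degrees=True).round(2))
E
python3 -c "
from h import *
delta(0.45,0.26,0.25,5)"
```

```text
t 1.75 pos [ 0.1739 -0.5218  0.2533] yaw 18.44 q6 -0.22 w 0.0855 F [0.1 0.2 0.2]
  xyz [ 0.5092 -0.6543  0.0033] ang [ 0.    0.   13.44]
```

```bash
python3 -m inch '[{"xyz":[0.51,-0.654,0],"angular":[0,0,13.4],"fingers":1},{"xyz":[0.51,-0.654,0],"angular":[0,0,13.4],"fingers":1},{"xyz":[0.51,-0.654,0],"angular":[0,0,13.4],"fingers":1},{"xyz":[0.51,-0.654,0],"angular":[0,0,13.4],"fingers":1},{"xyz":[0.51,-0.654,0],"angular":[0,0,13.4],"fingers":1}]'; python3 -c "
from h import *
delta(0.45,0.26,0.25,5)"
```

```text
clock: 2.17
ee_pos: [0.2437, -0.3235, 0.2533]
eef_rot: [0.999, 0.044, 0.0, 0.0]
force: [2.3, -0.4, -0.2]
width: 0.0853
t 2.17 pos [ 0.2437 -0.3235  0.2533] yaw 5.0 q6 0.26 w 0.0853 F [ 2.3 -0.4 -0.2]
  xyz [ 0.2564 -0.5633  0.0032] ang [ 0.01 -0.01 -0.  ]
```

```bash
python3 -m inch '[{"xyz":[0.256,-0.563,0],"angular":[0,0,0],"fingers":1},{"xyz":[0.256,-0.563,0],"angular":[0,0,0],"fingers":1},{"xyz":[0.256,-0.563,0],"angular":[0,0,0],"fingers":1},{"xyz":[0.256,-0.563,0],"angular":[0,0,0],"fingers":1},{"xyz":[0.256,-0.563,0],"angular":[0,0,0],"fingers":1}]'; python3 -c "
from h import *
delta(0.45,0.26,0.25,5)"
```

```text
clock: 2.58
ee_pos: [0.3128, -0.127, 0.2536]
eef_rot: [0.999, 0.043, 0.0, 0.0]
force: [0.2, -1.2, -0.3]
width: 0.0854
t 2.58 pos [ 0.3128 -0.127   0.2536] yaw 4.95 q6 0.74 w 0.0854 F [ 0.2 -1.2 -0.3]
  xyz [ 0.1701 -0.3737  0.0034] ang [ 0.05 -0.05 -0.05]
```

```bash
python3 -m inch '[{"xyz":[0.17,-0.374,0],"angular":[0,0,0],"fingers":1},{"xyz":[0.17,-0.374,0],"angular":[0,0,0],"fingers":1},{"xyz":[0.17,-0.374,0],"angular":[0,0,0],"fingers":1},{"xyz":[0.17,-0.374,0],"angular":[0,0,0],"fingers":1},{"xyz":[0.17,-0.374,0],"angular":[0,0,0],"fingers":1}]';python3 -c "
from h import *
c=camera('wrist'); cv2.imwrite('pics/c1.png',c['frame'])
delta(0.45,0.26,0.25,5)"
```

```text
clock: 3.0
ee_pos: [0.3821, 0.0699, 0.2537]
eef_rot: [0.999, 0.043, 0.001, 0.001]
force: [1.2, -0.8, 0.2]
width: 0.0852
t 3.05 pos [0.3831 0.076  0.2537] yaw 5.36 q6 1.37 w 0.0854 F [-1.8  1.6 -0.5]
  xyz [ 0.0837 -0.177   0.0042] ang [-0.1  -0.18  0.36]
```

```bash
python3 -m inch '[{"xyz":[0.084,-0.177,0],"angular":[0,0,0],"fingers":1},{"xyz":[0.084,-0.177,0],"angular":[0,0,0],"fingers":1},{"xyz":[0.084,-0.177,0],"angular":[0,0,0],"fingers":1},{"xyz":[0.084,-0.177,0],"angular":[0,0,0],"fingers":1},{"xyz":[0.084,-0.177,0],"angular":[0,0,0],"fingers":1}]';python3 - <<'E'
from h import *
c=camera('wrist'); cv2.imwrite('pics/c2.png',c['frame'])
W=cloud(c)
delta(0.45,0.26,0.25,5)
for l in ["case","forceps","tip_left","tip_right","grip"]:
    for d in trace('wrist',l)[:2]:
        m=d["mask"]&(c["depth"]>0); P=W[m]; top=np.percentile(P[:,2],95)
        Q=P[P[:,2]>top-0.006]
        r=cv2.minAreaRect((Q[:,:2]*1000).astype(np.float32))
        print(l,round(d["p"],2),np.array(d["position"]).round(),m.sum(),"med",np.median(P,0),"top",top.round(4),"rect",np.array(r[0]).round(1),np.array(r[1]).round(1),round(r[2],1))
E
```

```text
clock: 3.47
ee_pos: [0.4505, 0.2626, 0.2542]
eef_rot: [0.999, 0.047, 0.002, -0.001]
force: [1.1, 0.1, 0.3]
width: 0.0856
t 3.52 pos [0.4519 0.2667 0.2537] yaw 5.54 q6 1.78 w 0.0855 F [-3.8  0.  -2. ]
  xyz [-0.0026  0.0065  0.0037] ang [-0.25 -0.25  0.54]
case 0.9 [364.  77.] 5751 med [0.5403 0.2342 0.0489] top 0.0502 rect [537.3 232.4] [85.1 49.2] 12.6
forceps 0.78 [259.  96.] 2534 med [0.5174 0.3387 0.0229] top 0.0316 rect [484.2 342.2] [127.9  41.5] 5.4
forceps 0.15 [261.  76.] 1016 med [0.5344 0.3326 0.0222] top 0.0314 rect [533.9 329.2] [31.4  5.7] 2.3
tip_left 0.67 [229.  74.] 1108 med [0.5311 0.3618 0.0222] top 0.0314 rect [530.5 364.5] [31.3  7.6] 7.3
tip_right 0.96 [260.  75.] 1024 med [0.5335 0.3327 0.0221] top 0.0314 rect [533.9 329.2] [31.4  5.7] 2.3
grip 0.87 [258.  91.] 2392 med [0.5173 0.3384 0.0231] top 0.0316 rect [484.2 342.2] [127.8  41.5] 5.4
grip 0.63 [639. 284.] 349 med [ 0.3401 -0.1248  0.0115] top 0.0162 rect [ 341.6 -127.8] [13.5 29.4] 71.8
```

View pics/c2.png

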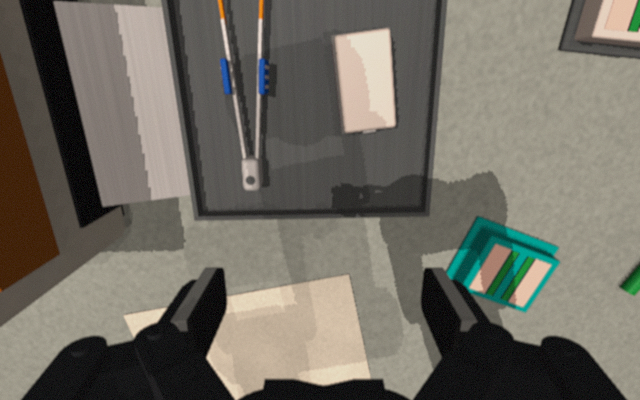

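The wrist view shows the case at (365,80) and the forceps at (245,90) with their tips up (+x). All three cameras agree on the case: centre (0.537, 0.232), yaw 12.6°.

```bash
python3 -c "
from h import *
delta(0.537,0.232,0.11,12.7)"; 
```

```text
t 3.77 pos [0.45   0.2592 0.2543] yaw 5.32 q6 1.77 w 0.0856 F [-0.4  0.2  0.2]
  xyz [0.0837 0.0354 0.1445] ang [-0.07 -0.17 -7.38]
```

```bash
python3 -m inch '[{"xyz":[0.084,0.035,0.144],"angular":[0,0,-7.4],"fingers":1},{"xyz":[0.084,0.035,0.144],"angular":[0,0,-7.4],"fingers":1},{"xyz":[0.084,0.035,0.144],"angular":[0,0,-7.4],"fingers":1},{"xyz":[0.084,0.035,0.144],"angular":[0,0,-7.4],"fingers":1},{"xyz":[0.084,0.035,0.144],"angular":[0,0,-7.4],"fingers":1}]';python3 -c "
from h import *
delta(0.537,0.232,0.039,12.7)"
```

```text
clock: 4.18
ee_pos: [0.5376, 0.2291, 0.1046]
eef_rot: [0.994, 0.109, -0.003, -0.0]
force: [-0.1, -1.7, -1.3]
width: 0.0857
t 4.18 pos [0.5376 0.2291 0.1046] yaw 12.49 q6 1.55 w 0.0857 F [-0.1 -1.7 -1.3]
  xyz [ 0.0004 -0.0029  0.0656] ang [-0.04  0.32 -0.21]
```

```bash
python3 -m inch '[{"xyz":[0,-0.003,0.03],"angular":[0,0.3,0],"fingers":1},{"xyz":[0,-0.003,0.05],"angular":[0,0.3,0],"fingers":1},{"xyz":[0,-0.003,0.065],"angular":[0,0.3,0],"fingers":1},{"xyz":[0,-0.003,0.065],"angular":[0,0.3,0],"fingers":1}]';python3 -c "
from h import *
delta(0.537,0.232,0.039,12.7)"
```

```text
clock: 4.52
ee_pos: [0.5352, 0.2308, 0.0381]
eef_rot: [0.994, 0.108, -0.002, -0.0]
force: [-0.6, 0.3, 0.9]
width: 0.0851
t 4.52 pos [0.5352 0.2308 0.0381] yaw 12.4 q6 1.56 w 0.0851 F [-0.6  0.3  0.9]
  xyz [ 0.002  -0.0008 -0.0009] ang [-0.04  0.26 -0.3 ]
```

```bash
python3 -m inch '[{"xyz":[0.001,0,0],"angular":[0,0.2,0],"fingers":0},{"xyz":[0.001,0,0],"angular":[0,0.2,0],"fingers":0},{"xyz":[0.001,0,0],"angular":[0,0.2,0],"fingers":0},{"xyz":[0.001,0,0],"angular":[0,0.2,0],"fingers":0},{"xyz":[0.001,0,0],"angular":[0,0.2,0],"fingers":0}]' 40;python3 -c "
from h import *
delta(0.537,0.232,0.039,12.7)"
```

```text
clock: 4.93
ee_pos: [0.5369, 0.231, 0.0399]
eef_rot: [0.994, 0.108, 0.001, -0.0]
force: [-0.8, -2.0, 7.9]
width: 0.0513
t 4.93 pos [0.5369 0.231  0.0399] yaw 12.4 q6 1.56 w 0.0513 F [-0.8 -2.   7.9]
  xyz [ 0.0003 -0.0009  0.0009] ang [-0.03 -0.11 -0.3 ]
```

```bash
python3 -m inch '[{"xyz":[0,0,0],"angular":[0,0,0],"fingers":0},{"xyz":[0,0,0],"angular":[0,0,0],"fingers":0},{"xyz":[0,0,-0.02],"angular":[0,0,0],"fingers":0},{"xyz":[0,0,-0.04],"angular":[0,0,0],"fingers":0},{"xyz":[0,0,-0.04],"angular":[0,0,0],"fingers":0}]' 40;python3 -c "
from h import *
delta(0.503,-0.288,0.16,5)"
```

```text
clock: 5.35
ee_pos: [0.5383, 0.2314, 0.0833]
eef_rot: [0.994, 0.108, 0.004, -0.001]
force: [0.8, -0.3, -0.7]
width: 0.0516
t 5.35 pos [0.5383 0.2314 0.0833] yaw 12.41 q6 1.56 w 0.0516 F [ 0.8 -0.3 -0.7]
  xyz [-0.1455  0.4997 -0.078 ] ang [-0.05 -0.44  7.41]
```

```bash
python3 -m inch '[{"xyz":[0,0,-0.04],"angular":[0,-0.4,0],"fingers":0},{"xyz":[-0.03,0.10,-0.08],"angular":[0,-0.4,3],"fingers":0},{"xyz":[-0.05,0.15,-0.08],"angular":[0,-0.4,7.4],"fingers":0},{"xyz":[-0.145,0.5,-0.078],"angular":[0,-0.4,7.4],"fingers":0},{"xyz":[-0.145,0.5,-0.078],"angular":[0,-0.4,7.4],"fingers":0}]' 40;python3 -c "
from h import *
c=camera('wrist'); cv2.imwrite('pics/d1.png',c['frame'])
delta(0.503,-0.288,0.16,5)"
```

```text
clock: 5.77
ee_pos: [0.5246, 0.0677, 0.1487]
eef_rot: [0.999, 0.044, 0.001, -0.0]
force: [1.3, -0.2, -1.5]
width: 0.0513
t 5.82 pos [0.5248 0.0612 0.1485] yaw 4.79 q6 1.38 w 0.0513 F [ 3.6 -6.4 -0.3]
  xyz [-0.0509  0.3462 -0.0108] ang [ 0.11 -0.03 -0.21]
```

View pics/d1.png

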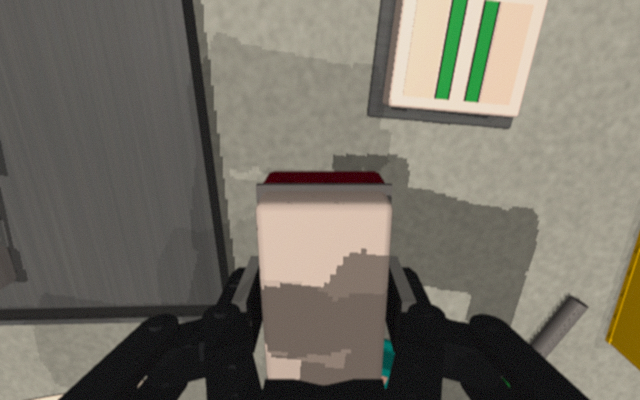

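The case is held squarely between the fingers at (325,280), and the white gauge with its green stripes is at (465,50). Next I'll carry the case on to the tote.

```bash
python3 -m inch '[{"xyz":[-0.051,0.346,-0.01],"angular":[0,0,0],"fingers":0},{"xyz":[-0.051,0.346,-0.01],"angular":[0,0,0],"fingers":0},{"xyz":[-0.051,0.346,-0.01],"angular":[0,0,0],"fingers":0},{"xyz":[-0.051,0.346,-0.01],"angular":[0,0,0],"fingers":0},{"xyz":[-0.051,0.346,-0.01],"angular":[0,0,0],"fingers":0}]';python3 - <<'E'
from h import *
c=camera('wrist'); cv2.imwrite('pics/d2.png',c['frame']); W=cloud(c)
for l in ["gauge"]:
    for d in trace('wrist',l)[:2]:
        m=d["mask"]&(c["depth"]>0); P=W[m]; top=np.percentile(P[:,2],95)
        Q=P[P[:,2]>top-0.006]
        r=cv2.minAreaRect((Q[:,:2]*1000).astype(np.float32))
        print(l,round(d["p"],2),np.array(d["position"]).round(),m.sum(),"top",top.round(4),"rect",np.array(r[0]).round(1),np.array(r[1]).round(1),round(r[2],1))
delta(0.503,-0.288,0.16,5)
E
```

```text
clock: 6.23
ee_pos: [0.5115, -0.1405, 0.1543]
eef_rot: [0.999, 0.042, 0.0, 0.001]
force: [1.6, -0.4, -0.2]
width: 0.0513
gauge 0.87 [162.  39.] 12687 top 0.0313 rect [616.8 -14.5] [41.2 90.2] 0.3
gauge 0.74 [ 95. 325.] 6228 top 0.0309 rect [426.2   4.4] [ 52.3 269.5] 47.4
t 6.33 pos [ 0.512  -0.1441  0.1543] yaw 4.44 q6 1.0 w 0.0513 F [ 0.6  1.4 -1.5]
  xyz [-0.0201  0.1428 -0.0052] ang [ 0.2  -0.05 -0.56]
```

View pics/d2.png

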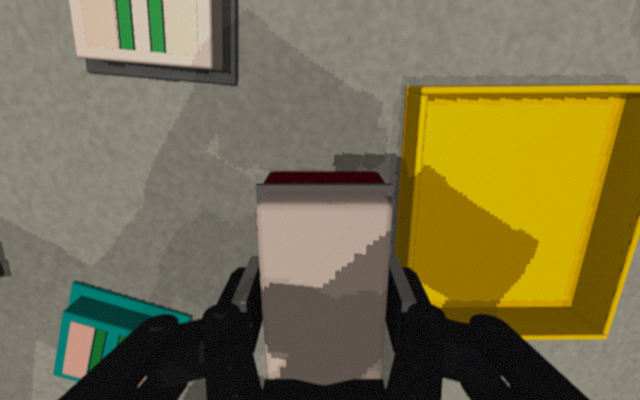

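```bash
python3 - <<'E'
from h import *
for n in ['wrist','side','scene']:
    c=camera(n); W=cloud(c)
    h=cv2.cvtColor(c['frame'],cv2.COLOR_BGR2HSV)
    m=(h[...,0]>20)&(h[...,0]<32)&(h[...,1]>180)&(c['depth']>0)&(W[...,2]>0.038)&(W[...,2]<0.05)&(abs(W[...,0]-.5)<.15)&(abs(W[...,1]+.29)<.15)
    m=cv2.morphologyEx(m.astype(np.uint8),cv2.MORPH_CLOSE,np.ones((3,3)))>0
    P=W[m]; P=P[abs(P[:,2]-.044)<.006]
    r=cv2.minAreaRect((P[:,:2]*1000).astype(np.float32))
    print(n,len(P),np.array(r[0]).round(1),np.array(r[1]).round(1),round(r[2],1), np.percentile(P[:,0],[1,99]),np.percentile(P[:,1],[1,99]))
E
```

```text
wrist 5993 [ 505.5 -289.6] [199.3 170.3] 5.3 [0.4117 0.6081] [-0.3794 -0.1972]
side 222 [ 500.4 -285.8] [193.2 171.9] 4.1 [0.4004 0.5907] [-0.3736 -0.1954]
scene 378 [ 507.8 -293.1] [204.1 170.2] 5.3 [0.4033 0.6142] [-0.3827 -0.2022]
```

The wrist view shows the tote at (520,210). All the cameras put it at (0.505, -0.290) with yaw 5°.

```bash
python3 -c "
from h import *
delta(0.505,-0.29,0.10,5)"
```

```text
t 6.48 pos [ 0.5119 -0.1384  0.1541] yaw 4.76 q6 1.0 w 0.0514 F [-1.  -1.  -1.6]
  xyz [-0.0194  0.1505  0.0543] ang [ 0.06  0.02 -0.24]
```

```bash
python3 -m inch '[{"xyz":[-0.005,0.04,0],"angular":[0,0,0],"fingers":0},{"xyz":[-0.01,0.08,0],"angular":[0,0,0],"fingers":0},{"xyz":[-0.019,0.12,0.01],"angular":[0,0,0],"fingers":0},{"xyz":[-0.019,0.15,0.03],"angular":[0,0,0],"fingers":0},{"xyz":[-0.019,0.15,0.054],"angular":[0,0,0],"fingers":0}]';python3 -c "
from h import *
delta(0.505,-0.29,0.042,5)"
```

```text
clock: 6.9
ee_pos: [0.5064, -0.2937, 0.1004]
eef_rot: [0.999, 0.04, 0.002, 0.003]
force: [-0.5, -0.8, -1.2]
width: 0.0516
t 6.9 pos [ 0.5064 -0.2937  0.1004] yaw 4.64 q6 0.76 w 0.0516 F [-0.5 -0.8 -1.2]
  xyz [-0.0012 -0.0041  0.0584] ang [ 0.32 -0.16 -0.36]
```

```bash
python3 -m inch '[{"xyz":[-0.001,-0.004,0.015],"angular":[0.3,0,0],"fingers":0},{"xyz":[-0.001,-0.004,0.035],"angular":[0.3,0,0],"fingers":0},{"xyz":[-0.001,-0.004,0.05],"angular":[0.3,0,0],"fingers":0},{"xyz":[-0.001,-0.004,0.057],"angular":[0.3,0,0],"fingers":0},{"xyz":[-0.001,-0.004,0.058],"angular":[0.3,0,0],"fingers":0}]';python3 -c "
from h import *
delta(0.505,-0.29,0.042,5)"
```

```text
clock: 7.32
ee_pos: [0.5053, -0.2884, 0.041]
eef_rot: [0.999, 0.041, 0.0, -0.001]
force: [-0.3, 0.3, -0.4]
width: 0.0514
t 7.32 pos [ 0.5053 -0.2884  0.041 ] yaw 4.75 q6 0.76 w 0.0514 F [-0.3  0.3 -0.4]
  xyz [-0.0004  0.0015 -0.001 ] ang [-0.1  -0.05 -0.25]
```

```bash
python3 -m inch '[{"xyz":[0,0,0.001],"angular":[0,0,0],"fingers":0},{"xyz":[0,0,0.001],"angular":[0,0,0],"fingers":0},{"xyz":[0,0,0.0015],"angular":[0,0,0],"fingers":0}]'; python3 -m inch '[{"xyz":[0,0,0],"angular":[0,0,0],"fingers":0.2},{"xyz":[0,0,0],"angular":[0,0,0],"fingers":0.5},{"xyz":[0,0,0],"angular":[0,0,0],"fingers":0.7},{"xyz":[0,0,0],"angular":[0,0,0],"fingers":0.8},{"xyz":[0,0,0],"angular":[0,0,0],"fingers":0.8}]'
```

```text
clock: 7.57
ee_pos: [0.5058, -0.2883, 0.0404]
eef_rot: [0.999, 0.042, 0.001, -0.0]
force: [0.5, -0.4, -0.6]
width: 0.0514
clock: 7.98
ee_pos: [0.5058, -0.2884, 0.0406]
eef_rot: [0.999, 0.042, 0.001, -0.0]
force: [1.2, -0.5, -0.5]
width: 0.077
```

```bash
python3 -m inch '[{"xyz":[0,0,-0.02],"angular":[0,0,0],"fingers":0.8},{"xyz":[0,0,-0.05],"angular":[0,0,0],"fingers":0.8},{"xyz":[0,0,-0.08],"angular":[0,0,0],"fingers":0.8},{"xyz":[0,0,-0.12],"angular":[0,0,0],"fingers":0.8},{"xyz":[0,0,-0.16],"angular":[0,0,0],"fingers":0.8}]';python3 - <<'E'
from h import *
a=camera('wrist');b=camera('scene')
cv2.imwrite('pics/e1.png',np.hstack([cv2.resize(a['frame'],(400,250)),cv2.resize(b['frame'][180:305,150:350],(400,250))]))
W=cloud(b)
for d in trace('scene','case')[:1]:
    m=d["mask"]&(b["depth"]>0);P=W[m];print(d['p'],d['position'],np.median(P,0),np.percentile(P[:,2],[50,95]))
delta(0.43,0.33,0.20,2)
E
```

```text
clock: 8.4
ee_pos: [0.505, -0.2882, 0.2021]
eef_rot: [0.999, 0.042, 0.001, -0.001]
force: [0.5, 0.4, 0.9]
width: 0.0766
0.87 [234.2, 246.2] [ 0.5232 -0.2947  0.0445] [0.0445 0.0496]
t 8.55 pos [ 0.5062 -0.2892  0.2039] yaw 4.78 q6 0.76 w 0.0767 F [-0.5 -0.5 -0.5]
  xyz [-0.0244 -0.6234  0.0008] ang [ 0.25 -0.41  2.78]
```

View pics/e1.png

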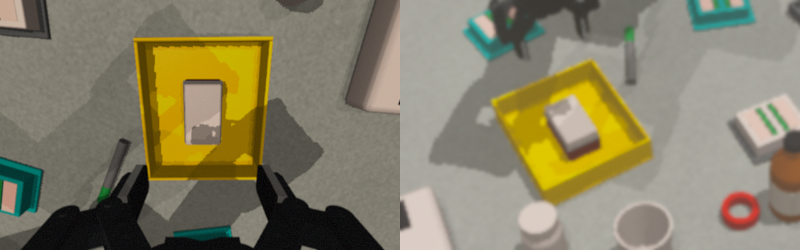

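The case stands flat in the middle of the tote, at (203,112) in the left picture and (575,127) in the right, and its top is at 0.050. On the way back I'll stop in front of the gauge to measure it.

```bash
python3 -m inch '[{"xyz":[-0.05,-0.28,-0.05],"angular":[0,0,3],"fingers":1},{"xyz":[-0.05,-0.28,-0.05],"angular":[0,0,3],"fingers":1},{"xyz":[-0.05,-0.28,-0.05],"angular":[0,0,3],"fingers":1},{"xyz":[-0.05,-0.28,-0.05],"angular":[0,0,3],"fingers":1},{"xyz":[-0.05,-0.28,-0.05],"angular":[0,0,3],"fingers":1}]'
python3 -m inch '[{"xyz":[0,-0.08,0],"angular":[0,0,0],"fingers":1},{"xyz":[0,-0.08,0],"angular":[0,0,0],"fingers":1},{"xyz":[0,-0.08,0],"angular":[0,0,0],"fingers":1},{"xyz":[0,-0.08,0],"angular":[0,0,0],"fingers":1}]'
python3 - <<'E'
from h import *
c=camera('wrist'); W=cloud(c); cv2.imwrite('pics/g1.png',c['frame'])
h=cv2.cvtColor(c['frame'],cv2.COLOR_BGR2HSV)
ok=(c['depth']>0)&(abs(W[...,2]-.031)<.005)&(abs(W[...,0]-.63)<.08)&(abs(W[...,1]+.01)<.08)
r=cv2.minAreaRect((W[ok][:,:2]*1000).astype(np.float32)); print("block",ok.sum(),r,np.median(W[ok][:,2]))
g=ok&(h[...,0]>45)&(h[...,0]<80)&(h[...,1]>120)
n,lab,st,ce=cv2.connectedComponentsWithStats(g.astype(np.uint8))
for i in range(1,n):
    if st[i,4]>50:
        Q=(W[lab==i][:,:2]*1000).astype(np.float32); print("stripe",ce[i],st[i,4],cv2.minAreaRect(Q),Q.mean(0))
delta(0.43,0.33,0.20,2)
E
```

```text
clock: 8.97
ee_pos: [0.4516, -0.0886, 0.2369]
eef_rot: [1.0, 0.015, 0.003, 0.001]
force: [1.1, -0.4, -0.3]
width: 0.0856
clock: 9.3
ee_pos: [0.4486, -0.0069, 0.236]
eef_rot: [1.0, 0.017, 0.002, 0.001]
force: [0.9, -0.2, 0.4]
width: 0.0853
block 368 ((596.7183227539062, -14.271480560302734), (3.239816427230835, 88.7918930053711), 1.6281012296676636) 0.029153432500265808
t 9.35 pos [ 0.449  -0.0083  0.236 ] yaw 1.83 q6 1.26 w 0.0853 F [-0.4 -0.3  0.3]
  xyz [-0.0083 -0.3388  0.035 ] ang [ 0.16 -0.22 -0.17]
```

View pics/g1.png

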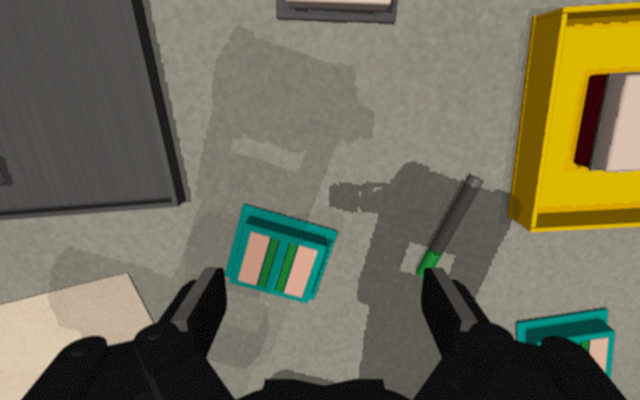

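The gauge is cut off at the top of the view (335,10), and the turquoise decoy is at (280,255). I'll move 0.1 m forward and look again.

```bash

python3 -m inch '[{"xyz":[0.12,0,0.02],"angular":[0,0,0],"fingers":1},{"xyz":[0.12,0,0.02],"angular":[0,0,0],"fingers":1},{"xyz":[0.12,0,0.02],"angular":[0,0,0],"fingers":1},{"xyz":[0.12,0,0.02],"angular":[0,0,0],"fingers":1},{"xyz":[0.12,0,0.02],"angular":[0,0,0],"fingers":1}]'
cat > gm.py <<'E'
from h import *
def gm(name):
    c=camera(name); W=cloud(c)
    h=cv2.cvtColor(c['frame'],cv2.COLOR_BGR2HSV)
    ok=(c['depth']>0)&(abs(W[...,2]-.031)<.004)&(abs(W[...,0]-.63)<.08)&(abs(W[...,1]+.01)<.08)
    r=cv2.minAreaRect((W[ok][:,:2]*1000).astype(np.float32)); print(name,"block",ok.sum(),np.array(r[0]),np.array(r[1]),r[2],np.median(W[ok][:,2]))
    g=ok&(h[...,0]>45)&(h[...,0]<80)&(h[...,1]>120)
    n,lab,st,ce=cv2.connectedComponentsWithStats(g.astype(np.uint8))
    for i in range(1,n):
        if st[i,4]>20:
            Q=(W[lab==i][:,:2]*1000).astype(np.float32); q=cv2.minAreaRect(Q); print("stripe",ce[i],st[i,4],np.array(q[0]),np.array(q[1]),q[2],Q.mean(0))
    return c
E
python3 - <<'E'
from gm import *
c=gm('wrist'); cv2.imwrite('pics/g2.png',c['frame']); gm('scene'); gm('side')
delta(0.43,0.33,0.20,2)
E
```

```text
clock: 9.77
ee_pos: [0.5699, -0.0062, 0.2142]
eef_rot: [1.0, 0.015, 0.0, 0.001]
force: [-0.6, -0.5, -0.2]
width: 0.0852
wrist block 9348 [633.8714 -14.1165] [75.0968 90.0668] 0.18892443180084229 0.030186943533205834
stripe [322.6539 104.26  ] 627 [633.6923  -4.1271] [57.4346  7.5952] 0.13251623511314392 [634.5429  -4.1064]
stripe [346.0161 104.9694] 621 [633.5433 -24.0969] [57.4532  7.7108] 0.19928249716758728 [634.577  -24.1243]
scene block 336 [637.2032 -18.7926] [76.1869 90.7611] 0.2437240183353424 0.028716969463022046
side block 669 [631.6322 -12.5193] [93.4111 75.9887] 88.97883605957031 0.02979181645711193
t 9.92 pos [ 0.5682 -0.0054  0.2165] yaw 1.75 q6 1.32 w 0.0855 F [-0.3 -0.4  0.4]
  xyz [-0.128  -0.3395  0.0151] ang [ 0.16 -0.19 -0.25]
```

View pics/g2.png

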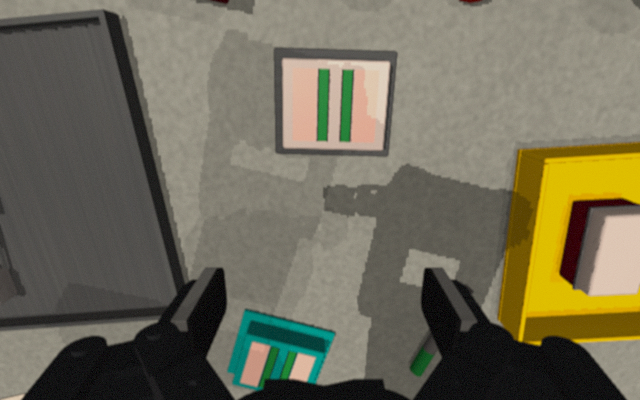

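The gauge is at (333,103) and its stripes at (323,104) and (346,105). Its centre is (0.634, -0.014) with yaw 0.2°. Next, the forceps.

```bash

python3 -m inch '[{"xyz":[-0.08,-0.2,0],"angular":[0,0,0],"fingers":1},{"xyz":[-0.13,-0.34,0],"angular":[0,0,0],"fingers":1},{"xyz":[-0.13,-0.34,0],"angular":[0,0,0],"fingers":1},{"xyz":[-0.13,-0.34,0],"angular":[0,0,0],"fingers":1},{"xyz":[-0.13,-0.34,0],"angular":[0,0,0],"fingers":1}]'
python3 -m inch '[{"xyz":[-0.05,-0.16,0],"angular":[0,0,0],"fingers":1},{"xyz":[-0.05,-0.16,0],"angular":[0,0,0],"fingers":1},{"xyz":[-0.05,-0.16,0],"angular":[0,0,0],"fingers":1},{"xyz":[-0.05,-0.16,0],"angular":[0,0,0],"fingers":1},{"xyz":[-0.05,-0.16,0],"angular":[0,0,0],"fingers":1}]'
cat > fm.py <<'E'
from h import *
def fm(name):
    c=camera(name); W=cloud(c); f=c['frame']
    h=cv2.cvtColor(f,cv2.COLOR_BGR2HSV); H,S,V=h[...,0],h[...,1],h[...,2]
    ok=(c['depth']>0)&(W[...,2]>.009)&(W[...,2]<.2)
    out={}
    for nm,m in [("orange",(H>5)&(H<18)&(S>170)&(V>120)),("blue",(H>105)&(H<125)&(S>150))]:
        n,lab,st,ce=cv2.connectedComponentsWithStats((m&ok).astype(np.uint8))
        for i in range(1,n):
            if st[i,4]>15:
                P=W[lab==i]; top=np.percentile(P[:,2],90); Q=P[P[:,2]>top-.006]
                print(nm,ce[i].round(),st[i,4],"mean",P.mean(0),"min/max x",P[:,0].min().round(4),P[:,0].max().round(4),"y",P[:,1].min().round(4),P[:,1].max().round(4),"z95",np.percentile(P[:,2],95).round(4),"rect",np.round(np.array(cv2.minAreaRect((Q[:,:2]*1000).astype(np.float32))[0]),1),cv2.minAreaRect((Q[:,:2]*1000).astype(np.float32))[1:])
    return c,W
E
python3 - <<'E'
from fm import *
c,W=fm('wrist'); cv2.imwrite('pics/f1.png',c['frame'])
delta(0.43,0.33,0.20,2)
E
```

```text
clock: 10.33
ee_pos: [0.4861, 0.1882, 0.2166]
eef_rot: [1.0, 0.015, 0.002, 0.001]
force: [0.4, -0.1, -0.2]
width: 0.0851
clock: 10.75
ee_pos: [0.4282, 0.3509, 0.2168]
eef_rot: [1.0, 0.017, 0.003, 0.0]
force: [0.4, 0.2, -1.1]
width: 0.0854
orange [ 46. 172.] 1752 mean [0.4609 0.4887 0.1724] min/max x 0.3757 0.5275 y 0.477 0.4979 z95 0.1735 rect [451.6 487.7] ((152.55020141601562, 5.2215399742126465), 6.47085428237915)
blue [353.  56.] 268 mean [0.5335 0.3299 0.0308] min/max x 0.5178 0.5493 y 0.3268 0.3328 z95 0.0321 rect [533.9 329.8] ((30.892663955688477, 5.206702709197998), 3.162717580795288)
blue [311.  58.] 243 mean [0.5302 0.3642 0.031 ] min/max x 0.5149 0.5457 y 0.36 0.3689 z95 0.0323 rect [530.3 364.3] ((31.2802791595459, 5.23024320602417), 8.569768905639648)
t 10.8 pos [0.4293 0.3489 0.2166] yaw 1.93 q6 2.01 w 0.0854 F [-0.1 -0.2 -1. ]
  xyz [-0.0001  0.0188  0.0166] ang [ 0.11 -0.31 -0.07]
```

View pics/f1.png

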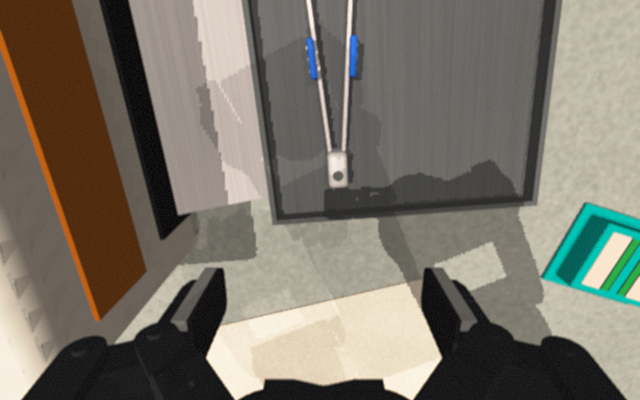

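The blue pads are at (311,58) and (353,56). The grip comes out at (0.532, 0.347) with yaw 6.0° and pad tops at 0.031, so the forceps lie flat on the tray floor. I'll approach with the fingers half open to stay clear of the tray wall and chute.

```bash
python3 -c "
from h import *
delta(0.530,0.347,0.11,6)"
```

```text
t 10.8 pos [0.4293 0.3489 0.2166] yaw 1.93 q6 2.01 w 0.0854 F [-0.1 -0.2 -1. ]
  xyz [0.1    0.005  0.1072] ang [ 0.12 -0.31 -4.07]
```

```bash
python3 -m inch '[{"xyz":[0.04,0.005,0],"angular":[0,-0.3,-4],"fingers":0.4},{"xyz":[0.08,0.005,0.01],"angular":[0,-0.3,-4],"fingers":0.4},{"xyz":[0.1,0.005,0.04],"angular":[0,-0.3,-4],"fingers":0.4},{"xyz":[0.1,0.005,0.08],"angular":[0,-0.3,-4],"fingers":0.4},{"xyz":[0.1,0.005,0.107],"angular":[0,-0.3,-4],"fingers":0.4}]'; python3 - <<'E'
from fm import *
c,W=fm('wrist'); b=camera('scene'); a=camera('side')
cv2.imwrite('pics/f2.png',np.vstack([np.hstack([cv2.resize(c['frame'],(400,250)),cv2.resize(b['frame'][100:225,330:530],(400,250))]),np.hstack([cv2.resize(a['frame'],(400,250))]*2)]))
delta(0.530,0.347,0.030,6)
E
```

```text
clock: 11.22
ee_pos: [0.5307, 0.3444, 0.1075]
eef_rot: [0.999, 0.05, -0.001, 0.002]
force: [-0.6, 0.3, -0.7]
width: 0.0599
orange [288. 109.] 150 mean [0.5956 0.3717 0.0205] min/max x 0.5806 0.6097 y 0.3677 0.3757 z95 0.0219 rect [594.9 371.8] ((29.74759292602539, 3.12636661529541), 10.268723487854004)
orange [351. 111.] 156 mean [0.5985 0.3348 0.0205] min/max x 0.5842 0.6135 y 0.3328 0.3361 z95 0.0221 rect [598.8 334.4] ((29.341779708862305, 3.1830320358276367), 0.5305840373039246)
blue [291. 216.] 472 mean [0.5328 0.3643 0.03  ] min/max x 0.5146 0.5468 y 0.3594 0.3689 z95 0.0318 rect [530.6 364.2] ((32.54792785644531, 5.902916431427002), 8.684575080871582)
blue [347. 216.] 476 mean [0.5361 0.3301 0.03  ] min/max x 0.5182 0.5501 y 0.3268 0.3332 z95 0.0319 rect [534.2 329.9] ((31.851886749267578, 5.907821178436279), 1.8871595859527588)
t 11.37 pos [0.5298 0.3453 0.1096] yaw 5.84 q6 1.86 w 0.0598 F [ 0.2  0.  -0.1]
  xyz [ 0.0006 -0.0019  0.0796] ang [ 0.19  0.17 -0.16]
```

View pics/f2.png

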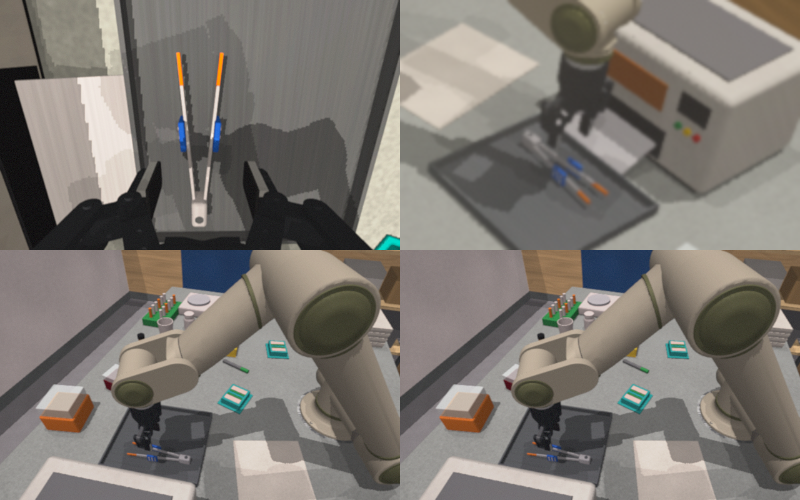

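The wrist view shows the pads at (185,135) and (217,135), with the fingers straddling them and clear of the chute. The grip estimate hasn't changed: (0.532, 0.347).

```bash
python3 -m inch '[{"xyz":[0,-0.002,0.03],"angular":[0.2,0,0],"fingers":0.4},{"xyz":[0,-0.002,0.055],"angular":[0.2,0,0],"fingers":0.4},{"xyz":[0,-0.002,0.07],"angular":[0.2,0,0],"fingers":0.4},{"xyz":[0,-0.002,0.077],"angular":[0.2,0,0],"fingers":0.4},{"xyz":[0,-0.002,0.078],"angular":[0.2,0,0],"fingers":0.4}]'; python3 - <<'E'
from h import *
delta(0.530,0.347,0.030,6)
E
```

```text
clock: 11.78
ee_pos: [0.5301, 0.3468, 0.0329]
eef_rot: [0.999, 0.051, -0.001, -0.0]
force: [0.3, -0.4, -0.3]
width: 0.0595
t 11.78 pos [0.5301 0.3468 0.0329] yaw 5.81 q6 1.86 w 0.0595 F [ 0.3 -0.4 -0.3]
  xyz [-0.     -0.0002  0.0029] ang [-0.04  0.08 -0.19]
```

```bash
python3 -m inch '[{"xyz":[0,0,0.002],"angular":[0,0,0],"fingers":0},{"xyz":[0,0,0.002],"angular":[0,0,0],"fingers":-0.1},{"xyz":[0,0,0.002],"angular":[0,0,0],"fingers":-0.2},{"xyz":[0,0,0.002],"angular":[0,0,0],"fingers":-0.3},{"xyz":[0,0,0.002],"angular":[0,0,0],"fingers":-0.3}]' 40; python3 -m inch '[{"xyz":[0,0,0],"angular":[0,0,0],"fingers":-0.3},{"xyz":[0,0,0],"angular":[0,0,0],"fingers":-0.3},{"xyz":[0,0,0],"angular":[0,0,0],"fingers":-0.3}]';python3 - <<'E'
from fm import *
c,W=fm('wrist');cv2.imwrite('pics/f3.png',c['frame'])
delta(0.530,0.347,0.030,6)
E
```

```text
clock: 12.2
ee_pos: [0.5314, 0.3474, 0.0336]
eef_rot: [0.999, 0.051, 0.002, -0.001]
force: [-0.6, 0.1, 6.8]
width: 0.0305
clock: 12.45
ee_pos: [0.5316, 0.3474, 0.0342]
eef_rot: [0.999, 0.051, 0.002, -0.001]
force: [0.8, 1.0, -0.4]
width: 0.0299
orange [297. 103.] 67 mean [0.6052 0.365  0.0213] min/max x 0.596 0.6108 y 0.3631 0.3664 z95 0.0228 rect [603.4 364.4] ((14.682743072509766, 2.9490303993225098), 3.997343063354492)
orange [347. 126.] 139 mean [0.5985 0.345  0.0206] min/max x 0.5832 0.6128 y 0.3416 0.3466 z95 0.0226 rect [598.  344.1] ((29.508859634399414, 3.036696434020996), 4.044991493225098)
orange [301. 142.] 115 mean [0.5908 0.3622 0.021 ] min/max x 0.5813 0.6034 y 0.3602 0.3644 z95 0.0228 rect [592.3 362.8] ((22.031444549560547, 3.038330316543579), 6.70371675491333)
orange [353. 132.] 16 mean [0.5966 0.3426 0.0219] min/max x 0.5938 0.5994 y 0.3422 0.343 z95 0.023 rect [596.6 342.6] ((5.7237677574157715, 0.20265763998031616), 8.434154510498047)
orange [352. 150.] 16 mean [0.59   0.3421 0.0219] min/max x 0.5869 0.5931 y 0.3416 0.3426 z95 0.0227 rect [590.  342.1] ((6.186831474304199, 0.14131250977516174), 8.028252601623535)
blue [294. 279.] 1128 mean [0.535  0.3598 0.0298] min/max x 0.5161 0.5478 y 0.3555 0.3636 z95 0.0323 rect [531.8 359.4] ((31.77872085571289, 6.033814430236816), 5.869979381561279)
blue [353. 280.] 1149 mean [0.537  0.3356 0.0298] min/max x 0.5178 0.5502 y 0.3311 0.3396 z95 0.0323 rect [534.  335.4] ((32.38174819946289, 5.9903435707092285), 5.7882184982299805)
t 12.5 pos [0.5314 0.3474 0.0338] yaw 5.81 q6 1.86 w 0.0299 F [-0.1 -1.  -0.1]
  xyz [-0.0015  0.0002  0.0038] ang [-0.12 -0.22 -0.19]
```

View pics/f3.png

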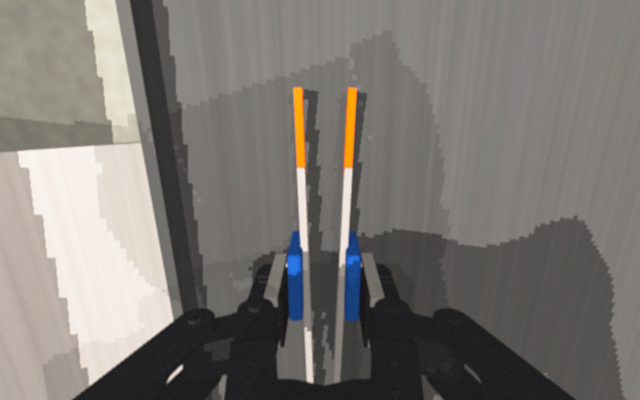

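The arms are squeezed parallel, with the orange tips at (299,125) and (350,125), a tip gap of about 20 mm and a width of 29.9 mm. Lifting.

```bash
python3 -m inch '[{"xyz":[0,0,-0.005],"angular":[0,0,0],"fingers":-0.3},{"xyz":[0,0,-0.012],"angular":[0,0,0],"fingers":-0.3},{"xyz":[0,0,-0.022],"angular":[0,0,0],"fingers":-0.3},{"xyz":[0,0,-0.035],"angular":[0,0,0],"fingers":-0.3},{"xyz":[0,0,-0.05],"angular":[0,0,0],"fingers":-0.3}]' ; python3 -m inch '[{"xyz":[0,0,-0.02],"angular":[0,0,0],"fingers":-0.3},{"xyz":[0,0,-0.03],"angular":[0,0,0],"fingers":-0.3},{"xyz":[0,0,-0.03],"angular":[0,0,0],"fingers":-0.3},{"xyz":[0,0,-0.03],"angular":[0,0,0],"fingers":-0.3}]';python3 - <<'E'
from fm import *
c,W=fm('wrist'); b=camera('scene'); a=camera('side')
cv2.imwrite('pics/f4.png',np.hstack([cv2.resize(c['frame'],(400,250)),cv2.resize(a['frame'][230:380,140:380],(400,250))]))
delta(0.5538,-0.0141,0.10,0)
E
```

```text
clock: 12.92
ee_pos: [0.5311, 0.3472, 0.0849]
eef_rot: [0.999, 0.051, 0.002, -0.001]
force: [0.5, 0.4, -0.8]
width: 0.0303
clock: 13.25
ee_pos: [0.531, 0.3471, 0.1152]
eef_rot: [0.999, 0.051, 0.002, -0.001]
force: [0.4, -0.3, -1.5]
width: 0.03
orange [299. 128.] 267 mean [0.5953 0.3629 0.1028] min/max x 0.5809 0.6102 y 0.3599 0.3664 z95 0.1042 rect [595.4 363.2] ((29.662443161010742, 3.098909854888916), 7.026171684265137)
orange [349. 130.] 326 mean [0.5964 0.344  0.1025] min/max x 0.5816 0.6123 y 0.3413 0.3464 z95 0.104 rect [597.  343.8] ((30.54087257385254, 3.145470380783081), 4.172440052032471)
blue [295. 279.] 1134 mean [0.5344 0.3595 0.1108] min/max x 0.5154 0.5472 y 0.3552 0.3633 z95 0.1134 rect [531.4 359.2] ((31.623031616210938, 6.027442932128906), 5.947359085083008)
blue [353. 279.] 1146 mean [0.5366 0.3354 0.1107] min/max x 0.5172 0.5498 y 0.3306 0.3394 z95 0.1134 rect [533.4 335.1] ((32.6551399230957, 6.023525714874268), 5.946057319641113)
t 13.4 pos [0.5305 0.3469 0.1137] yaw 5.81 q6 1.86 w 0.0299 F [ 0.1 -0.1 -0.5]
  xyz [-0.0134  0.3615  0.0131] ang [-0.08 -0.07  5.81]
```

View pics/f4.png

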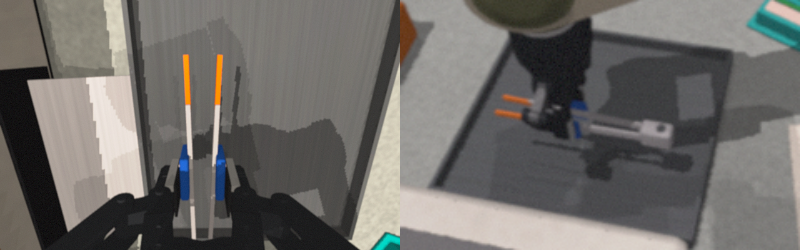

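The forceps are lifted and held level. Tip tops are at 0.104 and pad tops at 0.113, the same 9.5 mm difference as when they lay on the tray. Next I'll carry them to the gauge.

```bash
python3 -m inch '[{"xyz":[0,0.02,0],"angular":[0,0,1],"fingers":-0.3},{"xyz":[0,0.05,0],"angular":[0,0,2],"fingers":-0.3},{"xyz":[-0.005,0.08,0],"angular":[0,0,4],"fingers":-0.3},{"xyz":[-0.005,0.11,0],"angular":[0,0,5.8],"fingers":-0.3},{"xyz":[-0.01,0.14,0],"angular":[0,0,5.8],"fingers":-0.3}]' ; python3 - <<'E'
from fm import *
delta(0.552,-0.0141,0.10,0.2)
E
```

```text
clock: 13.82
ee_pos: [0.5348, 0.2052, 0.1125]
eef_rot: [1.0, -0.001, 0.0, -0.001]
force: [0.1, 0.3, -0.7]
width: 0.0303
t 13.82 pos [0.5348 0.2052 0.1125] yaw -0.07 q6 1.73 w 0.0303 F [ 0.1  0.3 -0.7]
  xyz [0.0175 0.2193 0.0122] ang [-0.08 -0.01 -0.27]
```

```bash
python3 -m inch '[{"xyz":[0.004,0.03,0],"angular":[0,0,0],"fingers":-0.3},{"xyz":[0.008,0.06,0],"angular":[0,0,0],"fingers":-0.3},{"xyz":[0.01,0.09,0],"angular":[0,0,0],"fingers":-0.3},{"xyz":[0.014,0.12,0],"angular":[0,0,0],"fingers":-0.3},{"xyz":[0.017,0.15,0],"angular":[0,0,0],"fingers":-0.3}]' ; python3 - <<'E'
from fm import *
delta(0.552,-0.0141,0.10,0.2)
E
```

```text
clock: 14.23
ee_pos: [0.5513, 0.0538, 0.1115]
eef_rot: [1.0, -0.001, -0.001, -0.001]
force: [-1.0, 0.1, -0.5]
width: 0.03
t 14.23 pos [0.5513 0.0538 0.1115] yaw -0.07 q6 1.45 w 0.03 F [-1.   0.1 -0.5]
  xyz [0.0008 0.0679 0.0114] ang [-0.09  0.08 -0.27]
```

```bash
python3 -m inch '[{"xyz":[0,0.03,0],"angular":[0,0,0],"fingers":-0.3},{"xyz":[0,0.055,0],"angular":[0,0,0],"fingers":-0.3},{"xyz":[0.001,0.068,0.005],"angular":[0,0,-0.3],"fingers":-0.3},{"xyz":[0.001,0.068,0.011],"angular":[0,0,-0.3],"fingers":-0.3},{"xyz":[0.001,0.068,0.011],"angular":[0,0,-0.3],"fingers":-0.3}]' ; python3 - <<'E'
from fm import *
c,W=fm('wrist');cv2.imwrite('pics/k1.png',c['frame'])
from gm import gm
gm('wrist')
delta(0.552,-0.0141,0.0625,0.2)
E
```

```text
clock: 14.65
ee_pos: [0.5514, -0.0144, 0.0987]
eef_rot: [1.0, 0.001, -0.002, -0.001]
force: [-0.0, 1.6, -1.6]
width: 0.0301
orange [299. 127.] 621 mean [ 0.6174 -0.005   0.0859] min/max x 0.6022 0.6321 y -0.0067 -0.0033 z95 0.0871 rect [617.1  -4.9] ((29.970396041870117, 3.055830240249634), 1.027282476425171)
orange [349. 127.] 610 mean [ 0.6175 -0.0241  0.0858] min/max x 0.6022 0.6318 y -0.0258 -0.0225 z95 0.087 rect [617.  -24.2] ((2.8967511653900146, 29.65401268005371), 88.83492279052734)
blue [295. 279.] 1120 mean [ 0.556  -0.0025  0.0943] min/max x 0.5372 0.5688 y -0.0055 0.0007 z95 0.0968 rect [553.   -2.4] ((31.55753517150879, 6.173841953277588), 0.2556522786617279)
blue [352. 279.] 1135 mean [ 0.556  -0.0267  0.0942] min/max x 0.536 0.5687 y -0.0298 -0.0237 z95 0.0968 rect [552.4 -26.7] ((6.130954265594482, 32.65886688232422), 89.95384979248047)
wrist block 24358 [633.8163 -14.0368] [74.157  90.2201] 0.2704160511493683 0.030257164290757685
stripe [306.1838  73.0136] 1616 [633.6583  -4.0878] [58.9947  8.1234] 0.26084277033805847 [637.8447  -4.4561]
stripe [343.1778  71.242 ] 1558 [633.6757 -24.0457] [ 8.2879 58.9405] 89.92277526855469 [638.7997 -23.5318]
t 14.75 pos [ 0.5518 -0.0133  0.0998] yaw 0.26 q6 1.33 w 0.0298 F [-0.3  0.3 -0.3]
  xyz [0.0003 0.0008 0.0373] ang [-0.12  0.17  0.06]
```

View pics/k1.png

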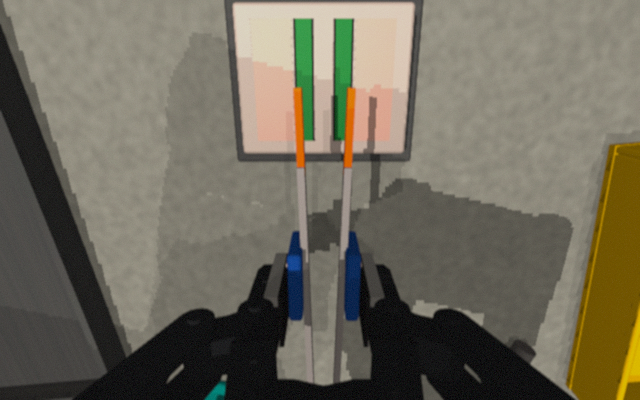

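The tips (299,125 and 350,125) line up with the stripes. In y they are at -4.7 and -24.3 mm, against stripe middles at -4.1 and -24.0 mm, with a gap of about 19.6 mm. Lowering by about 35 mm.

```bash
python3 -m inch '[{"xyz":[0,0,0.01],"angular":[0,0,0],"fingers":-0.3},{"xyz":[0,0,0.02],"angular":[0,0,0],"fingers":-0.3},{"xyz":[0,0,0.028],"angular":[0,0,0],"fingers":-0.3},{"xyz":[0,0,0.033],"angular":[0,0,0],"fingers":-0.3},{"xyz":[0,0,0.035],"angular":[0,0,0],"fingers":-0.3}]' ; python3 - <<'E'
from fm import *
c,W=fm('wrist');cv2.imwrite('pics/k2.png',c['frame'])
from gm import gm
gm('wrist')
delta(0.552,-0.0141,0.064,0.2)
E
```

```text
clock: 15.17
ee_pos: [0.5512, -0.0129, 0.0635]
eef_rot: [1.0, 0.002, -0.002, -0.001]
force: [0.4, -0.0, -0.9]
width: 0.0303
orange [298. 126.] 672 mean [ 0.6176 -0.0031  0.0499] min/max x 0.6019 0.6316 y -0.0051 0.0006 z95 0.0517 rect [616.8  -3.2] ((29.75430679321289, 3.1281440258026123), 1.5490963459014893)
orange [349. 126.] 671 mean [ 0.6175 -0.0226  0.0502] min/max x 0.6021 0.6317 y -0.0262 -0.0209 z95 0.0519 rect [616.9 -22.6] ((3.1092660427093506, 29.633132934570312), 88.7387466430664)
blue [294. 279.] 1145 mean [ 0.5559 -0.001   0.059 ] min/max x 0.5367 0.5686 y -0.004 0.0023 z95 0.0617 rect [552.6  -0.9] ((31.926498413085938, 6.242295742034912), 0.4155072867870331)
blue [353. 279.] 1127 mean [ 0.5559 -0.0252  0.0591] min/max x 0.5366 0.5689 y -0.0285 -0.0222 z95 0.0617 rect [552.6 -25.3] ((6.3124494552612305, 31.972793579101562), 89.9876937866211)
wrist block 33543 [630.5288 -13.9786] [68.5013 90.3486] 0.25442224740982056 0.03029151363729085
stripe [304.0022  64.7857] 2314 [633.6168  -4.0346] [59.0401  8.434 ] 0.4558926224708557 [639.9818  -4.5912]
stripe [350.5806  63.0671] 2251 [633.672  -24.0432] [59.4666  8.5151] 0.44636771082878113 [640.7728 -23.9453]
t 15.27 pos [ 0.5516 -0.0131  0.0643] yaw 0.27 q6 1.33 w 0.0302 F [-0.5  0.7 -1.1]
  xyz [0.0004 0.001  0.0003] ang [-0.13  0.22  0.07]
```

View pics/k2.png

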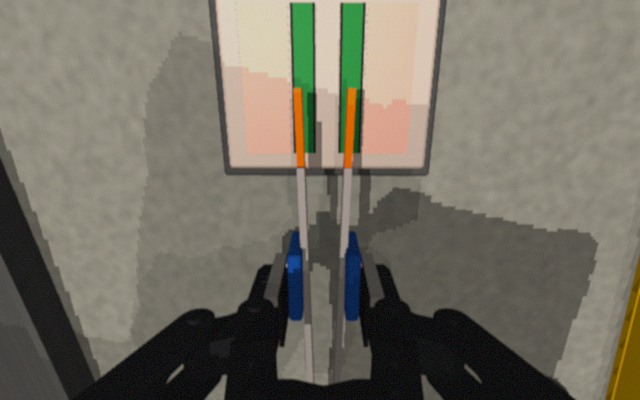

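Tip ends are at y = -2.9 and -22.8 mm, a centre of -12.9 against the gauge's -14.0. I'll shift 1 mm toward -y and hold.

```bash
python3 -m inch '[{"xyz":[0.001,0.001,0],"angular":[0,0,0],"fingers":-0.3},{"xyz":[0.001,0.001,0],"angular":[0,0,0],"fingers":-0.3},{"xyz":[0.001,0.001,0],"angular":[0,0,0],"fingers":-0.3},{"xyz":[0.001,0.001,0],"angular":[0,0,0],"fingers":-0.3},{"xyz":[0.001,0.001,0],"angular":[0,0,0],"fingers":-0.3}]'
python3 - <<'E'
from fm import *
from gm import gm
c,W=fm('wrist'); gm('wrist')
a=camera('side'); b=camera('scene'); cv2.imwrite('pics/k3.png',np.hstack([cv2.resize(a['frame'][140:265,180:380],(400,250)),cv2.resize(b['frame'][180:305,260:460],(400,250))]))
delta(0.552,-0.0141,0.064,0.2)
E
```

```text
clock: 15.68
ee_pos: [0.5527, -0.0142, 0.0645]
eef_rot: [1.0, 0.002, -0.002, -0.001]
force: [-0.0, -0.2, -0.7]
width: 0.0299
orange [299. 126.] 633 mean [ 0.6189 -0.0046  0.0518] min/max x 0.6035 0.633 y -0.0064 -0.0027 z95 0.0528 rect [618.3  -4.5] ((29.560962677001953, 3.0929155349731445), 1.6678742170333862)
orange [349. 127.] 662 mean [ 0.6186 -0.0239  0.0514] min/max x 0.6036 0.6331 y -0.0274 -0.0221 z95 0.0528 rect [618.4 -23.9] ((3.1117935180664062, 29.49312973022461), 88.62511444091797)
blue [295. 279.] 1146 mean [ 0.5573 -0.0023  0.06  ] min/max x 0.5376 0.57 y -0.0053 0.0008 z95 0.0628 rect [553.7  -2.3] ((32.177833557128906, 6.079275131225586), 0.15562060475349426)
blue [353. 279.] 1132 mean [ 0.5573 -0.0265  0.0601] min/max x 0.5376 0.5704 y -0.0297 -0.0235 z95 0.0627 rect [554.  -26.6] ((32.78666305541992, 6.204869747161865), 0.03946486860513687)
wrist block 33715 [631.3271 -14.0804] [69.8452 90.537 ] 0.3018042743206024 0.03029014812341288
stripe [301.3942  63.8731] 2065 [633.6081  -4.1109] [59.303   8.3193] 0.48283830285072327 [641.7296  -4.6166]
stripe [346.4154  64.3068] 2109 [633.6414 -23.9246] [ 8.5526 59.1488] 89.78655242919922 [641.6602 -23.405 ]
stripe [292.7065 128.9022] 92 [616.5443  -0.1957] [23.9897  0.94  ] 1.5502419471740723 [615.2292  -0.3075]
stripe [355.2222 132.1667] 72 [614.5205 -28.1323] [ 0.7757 20.7724] 89.86640167236328 [613.9924 -28.1146]
t 15.88 pos [ 0.5526 -0.0141  0.0644] yaw 0.27 q6 1.32 w 0.0305 F [ 0.4 -0.2 -0.3]
  xyz [-0.0006 -0.      0.0004] ang [-0.13  0.21  0.07]
```

View pics/k3.png

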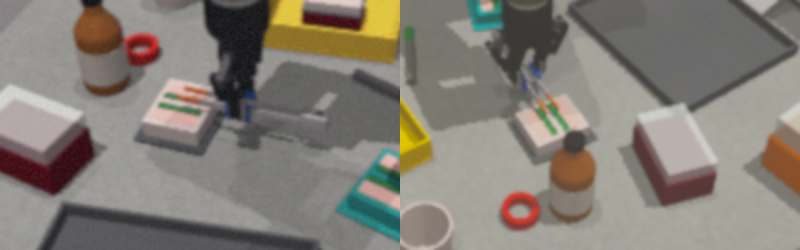

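Both outside views show the forceps level with the tips over the white gauge (left picture 180,95; right 545,105), and the bystanders undisturbed. The arm holds its last target during camera calls, so I'll hold the pose by watching it for about 2.5 s.

```bash
python3 - <<'E'
from h import *
for k in range(50):
    c=camera('wrist')
    if k%7==0 or k==49:
        W=cloud(c); h=cv2.cvtColor(c['frame'],cv2.COLOR_BGR2HSV)
        m=(h[...,0]>5)&(h[...,0]<18)&(h[...,1]>170)&(h[...,2]>120)&(abs(W[...,2]-.05)<.006)
        P=W[m]; P=P[P[:,0]>P[:,0].max()-.008]; L=P[P[:,1]>-.014]; Q=P[P[:,1]<-.014]; s=get_state()
        print(round(s['clock'],2),"L",np.median(L,0),"R",np.median(Q,0),"rel y",((np.median(L[:,1])+.014)*1e3).round(1),((np.median(Q[:,1])+.014)*1e3).round(1),"w",round(s['width'],4),s['force'].round(1),s['ee_pos'])
b=camera('scene'); W=cloud(b)
for l in ["case","amber_bottle","white_jar","tape_roll","marker","tip_box","beaker"]:
    d=trace('scene',l)
    if d:
        m=d[0]["mask"]&(b["depth"]>0);P=W[m];top=np.percentile(P[:,2],95);Q=P[P[:,2]>top-.008]
        print(l,round(d[0]['p'],2),top.round(3),cv2.minAreaRect((Q[:,:2]*1000).astype(np.float32))[0])
E
```

```text
15.93 L [ 0.629  -0.0043  0.0518] R [ 0.6292 -0.024   0.0516] rel y 9.7 -10.0 w 0.0298 [-0.7  0.5 -1.1] [ 0.5526 -0.0141  0.0643]
16.28 L [ 0.6291 -0.0043  0.0516] R [ 0.6291 -0.0239  0.0516] rel y 9.7 -9.9 w 0.03 [-0.9  0.9 -1.1] [ 0.5526 -0.0141  0.0643]
16.63 L [ 0.629  -0.0043  0.0516] R [ 0.6291 -0.0239  0.0516] rel y 9.7 -9.9 w 0.0297 [0.8 0.8 0.4] [ 0.5526 -0.0142  0.0643]
16.98 L [ 0.629  -0.0044  0.0516] R [ 0.6291 -0.0239  0.0516] rel y 9.6 -9.9 w 0.0302 [ 0.8  0.  -0.4] [ 0.5526 -0.0141  0.0643]
17.33 L [ 0.629  -0.0043  0.0516] R [ 0.6292 -0.024   0.0517] rel y 9.7 -10.0 w 0.0299 [-0.4 -0.2 -0.7] [ 0.5526 -0.0141  0.0643]
17.68 L [ 0.629  -0.0044  0.0516] R [ 0.6291 -0.0239  0.0515] rel y 9.6 -9.9 w 0.0295 [ 0.4  0.2 -0.5] [ 0.5526 -0.0142  0.0643]
18.03 L [ 0.629  -0.0044  0.0517] R [ 0.6291 -0.0239  0.0516] rel y 9.6 -9.9 w 0.0299 [-0.6 -0.2 -1.1] [ 0.5526 -0.0142  0.0643]
18.38 L [ 0.629  -0.0044  0.0516] R [ 0.6291 -0.024   0.0515] rel y 9.6 -10.0 w 0.0296 [ 0.7  0.3 -1.2] [ 0.5526 -0.0142  0.0643]
case 0.93 0.05 (509.23419189453125, -291.8190612792969)
amber_bottle 0.59 0.148 (769.2229614257812, -58.625)
white_jar 0.63 0.075 (781.341064453125, 103.8759536743164)
tape_roll 0.82 0.02 (750.6923217773438, -131.38070678710938)
marker 0.53 0.032 (682.6959228515625, -19.636737823486328)
tip_box 0.94 0.075 (781.341064453125, 103.8759536743164)
beaker 0.66 0.05 (509.2330322265625, -292.2886657714844)
```

The tips are steady at +9.7 and -9.9 mm, about 17 mm above the gauge. The networks mislabelled the jar, marker and beaker in that last pass, so I'll check those by eye before handing in.

```bash
python3 - <<'E'
from h import *
b=camera('scene'); cv2.imwrite('pics/z.png',b['frame'])
E
```

```text
(no output)
```

View pics/z.png

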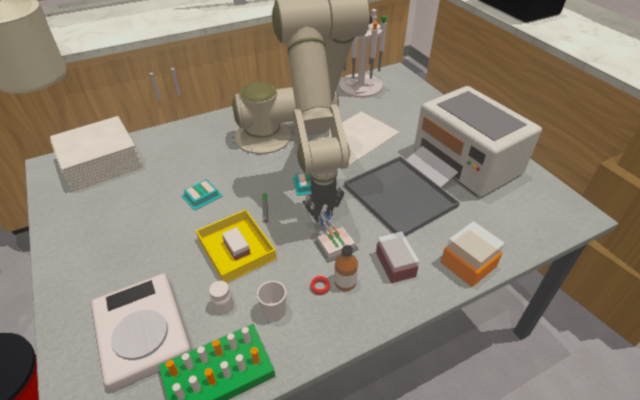

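The jar (220,295), beaker (272,300), marker (265,207), bottle, tape and tip box are all where they were at the start. The case is in the tote at (236,243). Handing in.

```bash
python3 -c "
from bench import *
print(sign_off()); s=get_state(); print(s['clock'],s['ee_pos'],s['width'])"
```

```text
the job is handed in; nothing more can be done
None
the job is handed in; nothing more can be done
```

I set the case upright in the middle of the yellow tote. Then I picked up the forceps by their blue pads, carried them to the white gauge and squeezed them to a 20 mm tip gap. I signed off at about 18.5 s of the 64 s, still holding them there; sign-off gives no verdict.

**Last checks:**
- **Forceps:** For 2.5 s the tips stayed at +9.7 and -9.9 mm from the gauge's centre line. They were about 17 mm above the gauge, level and in line with the stripes to within about 0.3°. The jaw width was steady at 30 mm, with no sign of touching the gauge.
- **Case:** The scene camera puts its top at 0.050 m and its centre within about 5 mm of the tote's centre.
- **Bystanders:** The bottle, tape roll and tip box measured within about 1 mm of where they started. In that last pass the detection networks confused the white jar, marker and beaker with other things. I checked those three by eye instead, and they stand where they were at the start.

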